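# Stand the fallen bookend up against the binders

## Task

The copper-coloured bookend has fallen onto its back on the wooden book rack. Tip it back up onto its broad base by pushing it with the fingertips, then push it along the plank until its back is flat against the red binder at the end of the row and close to its middle, and leave it standing there. Only push: never lift the bookend off the plank, and do not topple or shift the binders or disturb the jars, tin and brush pot around the rack.

Things in the scene. Friction and masses are not known exactly. Their poses are not given: they have to be found in the camera images.
- bookend: Copper-coloured L-shaped bookend, 90 mm wide, about 0.7 kg, loose. Origin: middle of the heel edge, where the upright's flat back meets the base's felt underside. +x: heel to top of the upright (110 mm tall, 8 thick). +z: heel to the base's free end (100 mm long, 18 thick, heavier). Starts lying on its back: x level towards the binders, base standing up (z up). Stood up: x up, z level away from them.
- base_end (a point): Middle of the end face (90 x 18 mm) of the bookend's base, 100 mm from the heel. At the start it is the highest point. Pushed from inside the L, away from the binders, the base pivots on the heel edge and after about 30 degrees falls onto its underside by itself. Axes as the bookend's.
- upright_top (a point): Middle of the top edge of the bookend's upright plate, 110 mm from the heel. The inside of the L, open above, lies between it and the base's inner face (18 mm from the heel along the bookend's x). Brass leaf on the inner face. Axes as the bookend's.
- binder_end: Red binder, the end of the row on the bookend's side: 40 mm thick (own x), 140 mm deep (own y), 180 mm tall, 0.6 kg, loose, standing on the plank. Origin: centre of its underside. Own +x points along the row towards the bookend; its cover face is 20 mm from the origin along +x.
- binder_mid: Blue binder, same size and axes, next to the red one.
- binder_back: Green binder, same size and axes, next to the rack's end panel.
- rack: Fixed wooden book rack: a plank 540 mm long (own x), 200 mm wide (own y), 15 mm thick, lying on the table, with one end panel 150 mm tall above the plank at its -x end. Origin: centre of the plank's underside, at table height; the plank's top is 15 mm up. The binders stand at the -x end against the panel, the bookend lies in the +x half.
- jar_ochre: Closed orange pigment jar, 64 mm across, 95 mm tall, loose, on the table beside the plank. Origin: centre of its underside.
- jar_blue: Closed blue pigment jar, 64 mm across, 95 mm tall, loose, on the table beside the plank. Origin: centre of its underside.
- wax_tin: Flat steel wax tin, 70 mm across, 34 mm tall, loose, on the table beside the plank. Origin: centre of its underside.
- brush_pot: Green pot, 68 mm across and 100 mm tall with three brushes reaching to 220 mm, loose, on the table beside the plank. Origin: centre of its underside.
Mind the look-alikes: they are no part of the job. What is shaped like the binder_mid but black or pink is not meant. There is more than one size of the bookend; the one meant has the size given above.

How it is judged:
By the outcome, as a careful person would: the job done as asked, in the order asked, and still so for the second after the job is handed in, with the robot touching nothing.
It also fails if it takes over 59 s, if anything falls off the work surface, if the arm or the gripper's body presses on something with over 40 N, if the wrist force passes 120 N, or if a joint passes its speed limit or range.

## Robot

A 7-joint arm with a two-finger parallel gripper is mounted at the origin on the work surface. World frame = base frame: x ahead of the robot, y to its left, z up, the work surface at z = 0. Lengths are in m, angles in rad, forces in N, time in s.
With the tool pointing down it reaches from about 0.425 to 0.875 m from the base axis. Payload 4.7 kg.
Tool frame: the origin (TCP) lies at the very end of the fingers, on their centre line; the grasp point (between the pads) lies 19 mm behind it; z points along the fingers, y is the direction in which the jaws open and shut (so a half turn about z gives the same grasp; the last joint's range is limited). The gripper opens to 85 mm and grips with 20 to 120 N. Pads are 22 mm wide; open, the fingers measure 114 mm over their backs; the gripper's body (76 mm by 85 mm) begins 54 mm behind the grasp point. The pads swing forward as they close: fully open they stand 13 mm farther back than shut.
Start: joints at [0.014, 0.321, -0.07, 1.45, 0.023, 1.371, -0.057], TCP at [0.65, -0, 0.231] pointing down, gripper open.
Joint ranges: [-2.86, 2.86], [-0.3, 2.09], [-1.38, 1.24], [0.06, 2.45], [-1.56, 4.7], [0.09, 2.05], [-2.69, 2.69]. Speed limits (rad/s): [2.57, 2.57, 3.14, 3.14, 3.14, 3.14, 3.14].

## Interface

Orientations are given as a unit quaternion [w, x, y, z].
In Python, from rig import * gives the robot as it stands.
- The arm moves only by the tool arm_command, never from a script. Its argument "targets" is a list of rows, each an object with "claw": the opening, from 0 (shut) to 1 (fully open); "delta_pos": the shift along the tool's x, y, z in cm, a list of three; "yaw": the turn about the tool's z in rad. A call has 1 to 12 rows; each row shifts and turns the commanded pose from where the row before left it, along the tool's axes as they then stand; what a row does not reach is not made up. A row lasts 1/8 s, in which the tool goes at most 62.5 mm and 10.7 degrees, less where a joint would pass 70% of its speed; a pose out of reach is approached as far as the arm can. A call is refused whole if a number of a shift passes 6.25 or a number of a turn 0.188, either way. A call with a gripper value outside its range is refused whole. The fingers move at their own pace and stop on an object; "force" is the grip in N (left out, the last holds). Time passes only in rows, so rows that do not move let the fingers close. It gives the time, the measured TCP pose, the force and the opening at its end, in the units of the state.
- sense(): the state, without advancing time (a new reading comes with each control period).
- get_image(name): name is "scene" or "side" or "wrist"; returns a dict with "frame" (420x560x3 uint8, red, green, blue), "fx", "fy", "cx", "cy" (pixels), "R" (3x3) and "t" (3): a world point X has camera coordinates R X + t. Camera axes: x right, y down, z forward; pixel columns grow to the right and rows downward; lengths in m; the calibration is good to about 2 mm. The wrist camera is an equidistant fisheye: a pixel r from the principal point sees the ray r / f radians off the axis. A picture is of the moment at which its call begins. There is no depth.
- close_job(): hands the job in, once; it reports no verdict.
The state is a dict: "t": time; "joint_positions": joint angles; "dq": joint speeds; "joint_torque": joint torques, N m; "position": TCP position; "ee_rot": TCP orientation; "force": force on the tool from outside, world axes, zero at the start; "ft_torque": the same for the moment, N m; "finger_gap": opening from 0.0 (shut) to 1.0 (fully open).
Only numpy, scipy, OpenCV 4.12 (cv2) and the standard library are available. Lean on these libraries where they do the work, as an engineer would, in place of code of your own. Each camera call takes 0.05 s, during which the arm holds its last target. There are 200 camera calls.

## Working session

There is one attempt and no reset: what is moved stays moved. The work goes in short steps, Python scripts to look and compute and a tool call to move; the robot and the scene stay as the last step left them, time stands still between calls to the robot, and variables do not carry over. Pictures are saved under pics/ and viewed, about 8 in all and at most 12, crops included, and the job is handed in when it is done.

Besides the shell and the picture viewer there is one more tool, called after "Request:" by a JSON object that holds its "method" and its "body". arm_command: Moves the arm, as the interface text tells. Its arguments: {"type":"object","properties":{"targets":{"type":"array","items":{"type":"object","properties":{"claw":{"type":"number"},"delta_pos":{"type":"array","items":{"type":"number"}},"yaw":{"type":"number"}}}},"force":{"type":"number"}},"required":["targets"]}

```bash
mkdir -p pics; cat > h.py <<'E'
from rig import *
import numpy as np, cv2, json
def snap(n,f):
    im=get_image(n); cv2.imwrite(f'pics/{f}.png',im['frame'][:,:,::-1])
    json.dump({k:np.array(im[k]).tolist() for k in ('fx','fy','cx','cy','R','t')},open(f'pics/{f}.json','w')); return im
def onz(f,u,v,z):
    c=json.load(open(f'pics/{f}.json'));R=np.array(c['R']);t=np.array(c['t'])
    d=R.T@np.array([(u-c['cx'])/c['fx'],(v-c['cy'])/c['fy'],1]);o=-R.T@t
    return np.round(o+d*(z-o[2])/d[2],4)
def proj(f,X):
    c=json.load(open(f'pics/{f}.json'));p=np.array(c['R'])@np.array(X)+np.array(c['t'])
    return np.round([c['fx']*p[0]/p[2]+c['cx'],c['fy']*p[1]/p[2]+c['cy']],1)
E
python3 - <<'E'
from h import *
a=snap('scene','s0')['frame'];b=snap('side','d0')['frame']
cv2.imwrite('pics/both.png',cv2.resize(np.hstack([a,b]),(800,300))[:,:,::-1])
for f in('s0','d0'):
  c=json.load(open(f'pics/{f}.json'));print(-np.array(c['R']).T@np.array(c['t']),c['fx'])
s=sense();print(s['t'],s['ee_rot'],s['position'],s['force'])
E
```

```text
[1.35083037 0.0845591  1.37819106] 526.5375189958502
[0.37929449 1.13107466 1.0863687 ] 467.4762576342967
0.1 [-5.61035349e-04  7.07080440e-01  7.07132630e-01 -6.16842757e-04] [ 6.49543730e-01 -5.10616353e-05  2.30354077e-01] [ 0.48451722  0.46297655 -0.32199595]
```

View pics/s0.png

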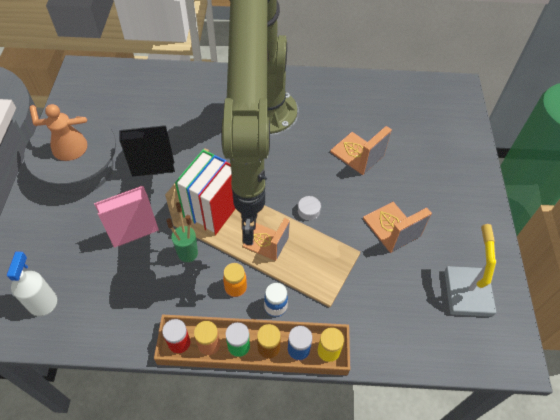

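View pics/d0.png

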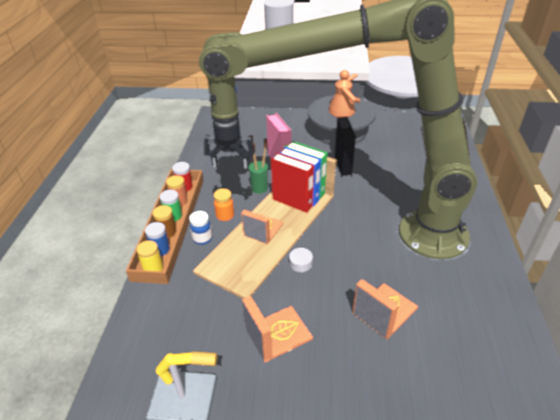

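Three copper bookends: on the rack at scene (266,240), and two larger ones on the table at (363,148) and (398,222). Only the first lies on the plank and should be the 110 mm one, so I'm confirming it in enlarged crops.

```bash
python3 - <<'E'
from h import *
a=cv2.imread('pics/s0.png')[140:305,150:370];b=cv2.imread('pics/d0.png')[135:300,180:350]
cv2.imwrite('pics/c1.png',cv2.resize(a,None,fx=3.6,fy=3.6,interpolation=2))
cv2.imwrite('pics/c2.png',cv2.resize(b,None,fx=3.6,fy=3.6,interpolation=2))
E
```

```text
(no output)
```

View pics/c1.png

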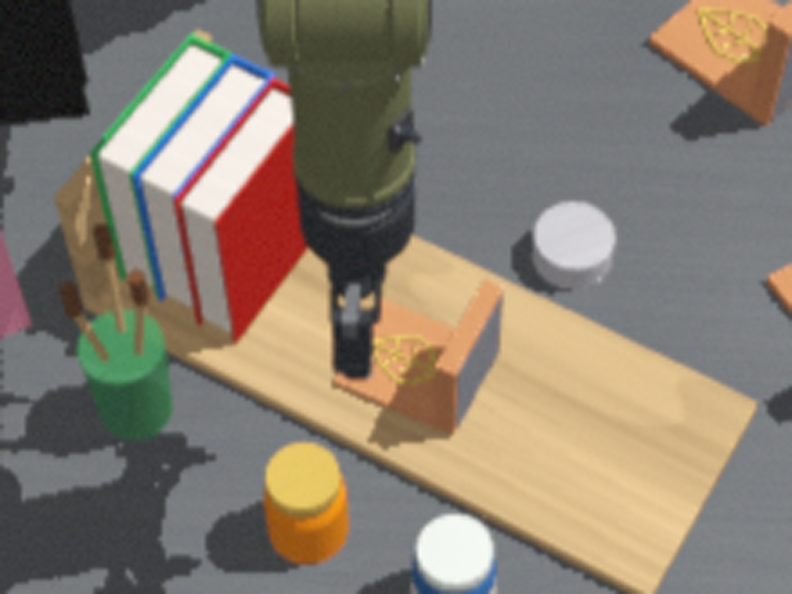

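View pics/c2.png

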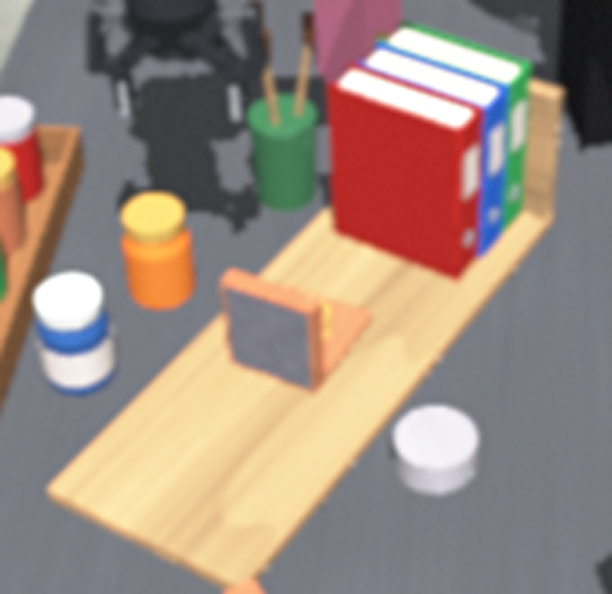

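```bash
python3 - <<'E'
from h import *
P=.015
S={'plankA':(757,403,P),'plankB':(655,588,P),'binderNear':(235,340,P),'heelL':(447,437,P),'heelR':(497,362,P),'upTopL':(333,384,P),'baseTopR':(502,288,.115),'baseTopL':(457,378,.115),'tin':(574,232,.034),'jarO':(303,478,.095),'jarB':(455,550,.095),'potrim':(122,340,.1)}
D={'plankB':(50,490,P),'plankA':(243,583,P),'plankFar':(553,222,P),'bindL':(335,230,P),'bindR':(458,275,P),'heelL':(230,358,P),'heelR':(318,388,P),'baseTopL':(222,285,.115),'baseTopR':(316,313,.115),'upTopR':(371,318,.02),'tin':(436,435,.034),'jarO':(153,218,.095),'jarB':(68,300,.095)}
for k,(u,v,z) in S.items(): print('S',k,onz('s0',150+u/3.6,140+v/3.6,z))
for k,(u,v,z) in D.items(): print('D',k,onz('d0',180+u/3.6,135+v/3.6,z))
E
```

```text
S plankA [0.5719 0.3154 0.015 ]
S plankB [0.7412 0.2299 0.015 ]
S binderNear [ 0.5365 -0.1203  0.015 ]
S heelL [0.6182 0.062  0.015 ]
S heelR [0.5451 0.1    0.015 ]
S upTopL [ 0.5741 -0.0347  0.015 ]
S baseTopR [0.536  0.1003 0.115 ]
S baseTopL [0.6203 0.0687 0.115 ]
S tin [0.4229 0.1611 0.034 ]
S jarO [ 0.7023 -0.0434  0.095 ]
S jarB [0.755 0.074 0.095]
S potrim [ 0.5924 -0.196   0.1   ]
D plankB [0.7428 0.2274 0.015 ]
D plankA [0.5672 0.3114 0.015 ]
D plankFar [ 0.3245 -0.1508  0.015 ]
D bindL [ 0.538  -0.1243  0.015 ]
D bindR [ 0.4142 -0.0661  0.015 ]
D heelL [0.615  0.0607 0.015 ]
D heelR [0.5312 0.0927 0.015 ]
D baseTopL [0.6131 0.0724 0.115 ]
D baseTopR [0.5283 0.1019 0.115 ]
D upTopR [0.4914 0.0044 0.02  ]
D tin [0.4228 0.1591 0.034 ]
D jarO [ 0.6955 -0.0363  0.095 ]
D jarB [0.7496 0.0792 0.095 ]
```

The rack bookend measures about 88 mm wide and 104 mm long, so it is the one meant. Heel middle is about (0.575, 0.078), facing about 66°. The binder face middle is about (0.476, -0.094), facing about 64.5°. The bookend sits about 18 mm to one side of the binder's middle.

Request:
{"method": "arm_command", "body": {"targets": [{"delta_pos":[1.85,-4.6,0],"yaw":0,"claw":0.3},{"delta_pos":[1.85,-4.6,0],"yaw":0,"claw":0.3},{"delta_pos":[0,0,0],"yaw":0.14,"claw":0.3},{"delta_pos":[0,0,0],"yaw":0.14,"claw":0.3},{"delta_pos":[0,0,0],"yaw":0.14,"claw":0.3},{"delta_pos":[0,0,3],"yaw":0,"claw":0.3},{"delta_pos":[0,0,0],"yaw":0,"claw":0.3}], "force": 40}}

```text
t: 0.98
position: [0.5561, 0.0368, 0.1988]
ee_rot: [-0.001, 0.839, 0.544, -0.002]
force: [-0.0, 0.7, 1.1]
finger_gap: 0.302
```

Request:
{"method": "arm_command", "body": {"targets": [{"delta_pos":[0,0,4],"yaw":0,"claw":0.3},{"delta_pos":[0,0,4],"yaw":0,"claw":0.3},{"delta_pos":[0,0,2.4],"yaw":0,"claw":0.3},{"delta_pos":[0,0,0],"yaw":0,"claw":0.3}]}}

```text
t: 1.48
position: [0.5568, 0.0368, 0.0961]
ee_rot: [-0.001, 0.839, 0.544, -0.002]
force: [0.3, 0.2, 0.8]
finger_gap: 0.3
```

```bash
python3 - <<'E'
from h import *
a=snap('scene','s1')['frame'];b=snap('side','d1')['frame']
z=lambda i:cv2.resize(i,(400,400),interpolation=2)
cv2.imwrite('pics/v1.png',np.hstack([z(a[180:290,200:310]),z(b[160:270,200:310])])[:,:,::-1]);print(sense()['position'],sense()['force'])
E
```

```text
[0.55892534 0.03705731 0.09867861] [ 1.11485749 -0.09700265  0.12264496]
```

View pics/v1.png

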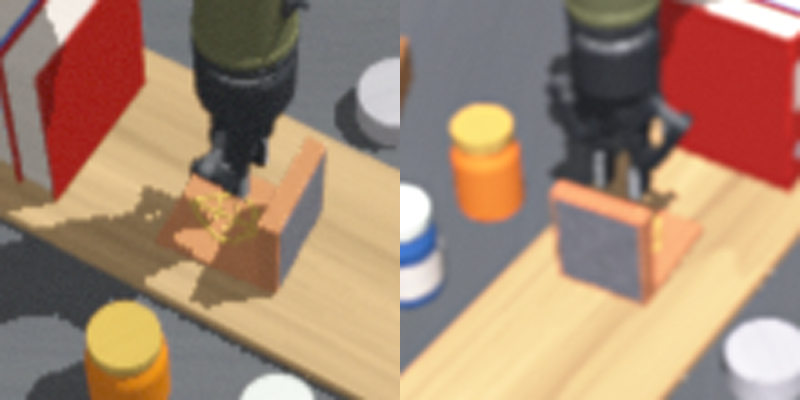

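The fingers stand inside the L, behind the base's inner face and centred on it. Side-crop tips are at about (620,190).

Request:
{"method": "arm_command", "body": {"targets": [{"delta_pos":[0.8,0,0.6],"yaw":0,"claw":0.3},{"delta_pos":[0.8,0,0],"yaw":0,"claw":0.3},{"delta_pos":[0.6,0,0],"yaw":0,"claw":0.3},{"delta_pos":[0.6,0,0],"yaw":0,"claw":0.3},{"delta_pos":[0.6,0,0],"yaw":0,"claw":0.3},{"delta_pos":[0.6,0,0],"yaw":0,"claw":0.3},{"delta_pos":[0.6,0,0],"yaw":0,"claw":0.3},{"delta_pos":[0,0,0],"yaw":0,"claw":0.3}]}}

```text
t: 2.58
position: [0.5769, 0.0799, 0.0912]
ee_rot: [-0.0, 0.839, 0.545, 0.0]
force: [-1.0, -1.4, -0.1]
finger_gap: 0.303
```

```bash
python3 - <<'E'
from h import *
a=snap('scene','s2')['frame'];b=snap('side','d2')['frame']
z=lambda i:cv2.resize(i,(400,400),interpolation=2)
cv2.imwrite('pics/v2.png',np.hstack([z(a[180:290,220:330]),z(b[160:270,200:310])])[:,:,::-1]);print(sense()['position'],sense()['force'])
E
```

```text
[0.57664385 0.07901019 0.09121684] [-1.57958535 -0.70486807 -0.21858186]
```

View pics/v2.png

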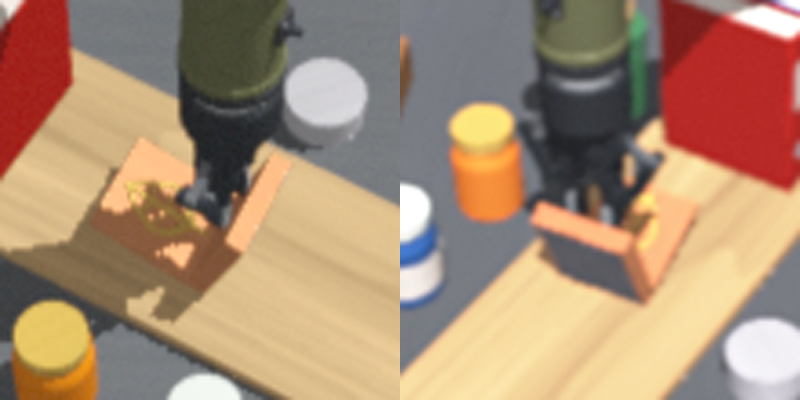

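It is tipping on its heel by about 20–25°, with no sliding (heel in the side crop is still at about (645,298)). Carrying on.

Request:
{"method": "arm_command", "body": {"targets": [{"delta_pos":[0.6,0,0],"yaw":0,"claw":0.3},{"delta_pos":[0.6,0,0],"yaw":0,"claw":0.3},{"delta_pos":[0.8,0,0],"yaw":0,"claw":0.3},{"delta_pos":[0.8,0,0],"yaw":0,"claw":0.3},{"delta_pos":[0.8,0,0],"yaw":0,"claw":0.3},{"delta_pos":[0.8,0,0],"yaw":0,"claw":0.3},{"delta_pos":[0,0,0],"yaw":0,"claw":0.3},{"delta_pos":[0,0,0],"yaw":0,"claw":0.3},{"delta_pos":[0,0,0],"yaw":0,"claw":0.3}]}}

```text
t: 3.8
position: [0.5947, 0.1186, 0.0913]
ee_rot: [0.0, 0.839, 0.544, -0.0]
force: [0.5, -0.3, -0.0]
finger_gap: 0.299
```

```bash
python3 - <<'E'
from h import *
a=snap('scene','s3')['frame'];b=snap('side','d3')['frame']
z=lambda i:cv2.resize(i,(400,400),interpolation=2)
cv2.imwrite('pics/v3.png',np.hstack([z(a[180:290,220:330]),z(b[160:270,200:310])])[:,:,::-1]);print(sense()['position'],sense()['force'])
E
```

```text
[0.59470621 0.11876    0.09138148] [ 0.04032889  0.0066723  -0.60831384]
```

View pics/v3.png

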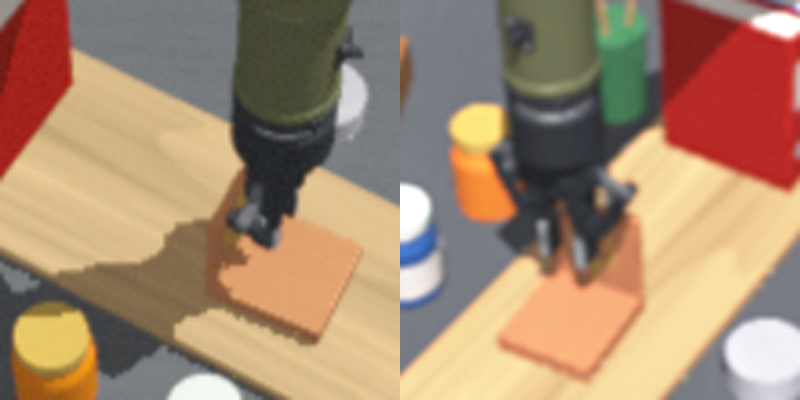

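The bookend stands on its base. Its free end is at scene-crop corners (362,246) and (318,333), and side-crop corners (500,340) and (588,372).

```bash
python3 - <<'E'
from h import *
k=110/400
A=[onz('s3',220+u*k,180+v*k,.033) for u,v in((362,246),(318,333))]
B=[onz('d3',200+u*k,160+v*k,.033) for u,v in((190,371),(100,339))]
F=np.array([.476,-.094]); a=np.radians(64.5);bd=np.array([np.cos(a),np.sin(a)]);bn=np.array([bd[1],-bd[0]])
for R,L in(A,B):
  v=(L-R)[:2];m=((L+R)/2)[:2];print(R,L,np.linalg.norm(v),np.degrees(np.arctan2(v[0],-v[1])),'along,lat',(m-F)@bd,(m-F)@bn)
E
```

```text
[0.5746 0.1931 0.033 ] [0.6552 0.1589 0.033 ] 0.08755569655939012 67.007632157364 along,lat 0.3034960181211346 0.009131099857955918
[0.5683 0.1941 0.033 ] [0.6494 0.1638 0.033 ] 0.08657540066323685 69.51366706393134 along,lat 0.3035540525742765 0.002400451152054797
```

Request:
{"method": "arm_command", "body": {"targets": [{"delta_pos":[3,-0.2,0],"yaw":0,"claw":0.3},{"delta_pos":[3,-0.2,0],"yaw":0,"claw":0.3},{"delta_pos":[3.2,-0.3,0],"yaw":0,"claw":0.3},{"delta_pos":[0,0,0],"yaw":0.025,"claw":0.3},{"delta_pos":[0,0,3],"yaw":0,"claw":0.3},{"delta_pos":[0,0,2.5],"yaw":0,"claw":0.3},{"delta_pos":[0,0,1],"yaw":0,"claw":0.3},{"delta_pos":[0,0,0.6],"yaw":0,"claw":0.3},{"delta_pos":[0,0,0],"yaw":0,"claw":0.3}]}}

```text
t: 5.03
position: [0.6261, 0.2058, 0.0207]
ee_rot: [0.0, 0.846, 0.533, 0.0]
force: [-0.0, -0.2, -0.0]
finger_gap: 0.302
```

```bash
python3 - <<'E'
from h import *
a=snap('scene','s4')['frame'];b=snap('side','d4')['frame']
z=lambda i:cv2.resize(i,(400,400),interpolation=2)
cv2.imwrite('pics/v4.png',np.hstack([z(a[190:300,230:340]),z(b[160:270,190:300])])[:,:,::-1]);print(sense()['position'],sense()['force'])
E
```

```text
[0.62654719 0.20611573 0.02137143] [-0.38175276 -0.26516228  0.03601945]
```

View pics/v4.png

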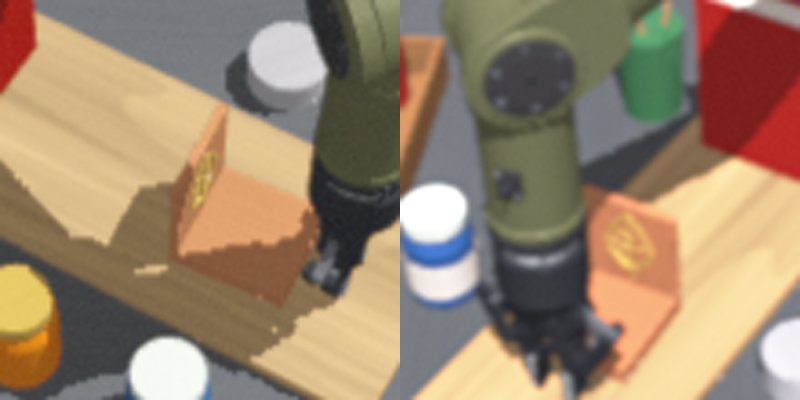

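The bookend is upright with the fingers just beyond the base's free end. Pushing now, with a slight slant towards the binder's middle.

Request:
{"method": "arm_command", "body": {"targets": [{"delta_pos":[-1,0,0.1],"yaw":0,"claw":0.3},{"delta_pos":[-0.6,0,0],"yaw":0,"claw":0.3},{"delta_pos":[-0.6,0,0],"yaw":0,"claw":0.3},{"delta_pos":[-0.7,0,0],"yaw":0,"claw":0.3},{"delta_pos":[-0.8,-0.08,0],"yaw":0,"claw":0.3},{"delta_pos":[-1,-0.1,0],"yaw":0,"claw":0.3},{"delta_pos":[-1,-0.1,0],"yaw":0,"claw":0.3},{"delta_pos":[-1,-0.1,0],"yaw":0,"claw":0.3},{"delta_pos":[-1,-0.1,0],"yaw":0,"claw":0.3},{"delta_pos":[-1,-0.1,0],"yaw":0,"claw":0.3},{"delta_pos":[-1,-0.1,0],"yaw":0,"claw":0.3},{"delta_pos":[-1,-0.1,0],"yaw":0,"claw":0.3}]}}

```text
t: 6.62
position: [0.5726, 0.1124, 0.0195]
ee_rot: [0.0, 0.846, 0.534, 0.0]
force: [2.4, 4.8, 0.8]
finger_gap: 0.3
```

Request:
{"method": "arm_command", "body": {"targets": [{"delta_pos":[-1,-0.1,0],"yaw":0,"claw":0.3},{"delta_pos":[-1,-0.05,0],"yaw":0,"claw":0.3},{"delta_pos":[-1,0,0],"yaw":0,"claw":0.3},{"delta_pos":[-1,0,0],"yaw":0,"claw":0.3},{"delta_pos":[-1,0,0],"yaw":0,"claw":0.3},{"delta_pos":[-0.5,0,0],"yaw":0,"claw":0.3},{"delta_pos":[0,0,0],"yaw":0,"claw":0.3}]}}

```text
t: 7.5
position: [0.5473, 0.0627, 0.0193]
ee_rot: [0.0, 0.846, 0.533, -0.001]
force: [1.2, 1.4, 1.6]
finger_gap: 0.299
```

```bash
python3 - <<'E'
from h import *
a=snap('scene','s5')['frame'];b=snap('side','d5')['frame']
z=lambda i:cv2.resize(i,(400,400),interpolation=2)
cv2.imwrite('pics/v5.png',np.hstack([z(a[170:270,190:290]),z(b[140:240,230:330])])[:,:,::-1]);p=np.array(sense()['position']);print(p,sense()['force'])
F=np.array([.476,-.094]); g=np.radians(64.5);bd=np.array([np.cos(g),np.sin(g)]);print((p[:2]-F)@bd,(p[:2]-F)@[bd[1],-bd[0]])
E
```

```text
[0.5471324  0.06272743 0.01896048] [0.55797614 1.11926566 0.82005161]
0.1720831584762201 -0.003269840330307819
```

View pics/v5.png

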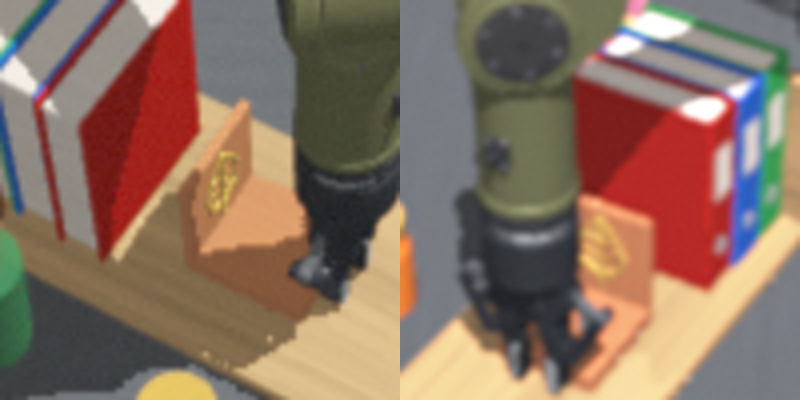

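```bash
python3 - <<'E'
from h import *
F=np.array([.476,-.094]); g=np.radians(64.5);bd=np.array([np.cos(g),np.sin(g)]);bn=np.array([bd[1],-bd[0]])
S={'bL':(103,260,.015),'bR':(198,132,.015),'upL':(182,187,.125),'upR':(243,101,.125),'upRin':(250,105,.125),'endL':(305,318,.015),'heelL':(187,262,.015)}
D={'bR':(308,290,.015),'upR':(255,207,.125),'heelR':(252,318,.015),'endR':(187,388,.015)}
for f,T,o in(('s5',S,(190,170)),('d5',D,(230,140))):
  for k,(u,v,z) in T.items():
    p=onz(f,o[0]+u/4,o[1]+v/4,z);print(f,k,p,np.round([(p[:2]-F)@bd,(p[:2]-F)@bn],4))
E
```

```text
s5 bL [ 0.5384 -0.1187  0.015 ] [0.0046 0.067 ]
s5 bR [ 0.4173 -0.0575  0.015 ] [ 0.0077 -0.0687]
s5 upL [ 0.5405 -0.0532  0.125 ] [0.0646 0.0407]
s5 upR [ 0.4633 -0.0157  0.125 ] [ 0.0652 -0.0452]
s5 upRin [ 0.4665 -0.0103  0.125 ] [ 0.0715 -0.0446]
s5 endL [0.5797 0.0364 0.015 ] [0.1623 0.0375]
s5 heelL [ 0.5364 -0.0553  0.015 ] [0.0609 0.0379]
d5 bR [ 0.4147 -0.0604  0.015 ] [ 0.0039 -0.0698]
d5 upR [ 0.4584 -0.0354  0.125 ] [ 0.0453 -0.0411]
d5 heelR [ 0.4601 -0.0219  0.015 ] [ 0.0582 -0.0454]
d5 endR [0.5068 0.0648 0.015 ] [ 0.1566 -0.0406]
```

The bookend is now centred on the binder to within about 2 mm and squared to within about 1°. About 5.5 cm is left, so I'm pushing close and then creeping.

Request:
{"method": "arm_command", "body": {"targets": [{"delta_pos":[-0.8,0,0],"yaw":0,"claw":0.3},{"delta_pos":[-0.8,0,0],"yaw":0.005,"claw":0.3},{"delta_pos":[-0.8,0,0],"yaw":0.005,"claw":0.3},{"delta_pos":[-0.7,0,0],"yaw":0,"claw":0.3},{"delta_pos":[-0.6,0,0],"yaw":0,"claw":0.3},{"delta_pos":[-0.4,0,0],"yaw":0,"claw":0.3},{"delta_pos":[-0.3,0,0],"yaw":0,"claw":0.3},{"delta_pos":[-0.2,0,0],"yaw":0,"claw":0.3},{"delta_pos":[-0.2,0,0],"yaw":0,"claw":0.3}]}}

```text
t: 8.72
position: [0.5268, 0.0206, 0.0193]
ee_rot: [0.0, 0.848, 0.53, 0.0]
force: [1.0, 2.1, -2.5]
finger_gap: 0.295
```

```bash
python3 - <<'E'
from h import *
a=snap('scene','s6')['frame'];b=snap('side','d6')['frame']
z=lambda i:cv2.resize(i,(400,400),interpolation=2)
cv2.imwrite('pics/v6.png',np.hstack([z(a[170:250,180:260]),z(b[140:220,250:330])])[:,:,::-1]);p=np.array(sense()['position']);print(p,sense()['force'])
F=np.array([.476,-.094]); g=np.radians(64.5);bd=np.array([np.cos(g),np.sin(g)]);print((p[:2]-F)@bd,(p[:2]-F)@[bd[1],-bd[0]])
E
```

```text
[0.52666471 0.02030222 0.01931844] [ 0.41184092  1.99886444 -1.32049454]
0.12497921892272813 -0.003479154507819604
```

View pics/v6.png

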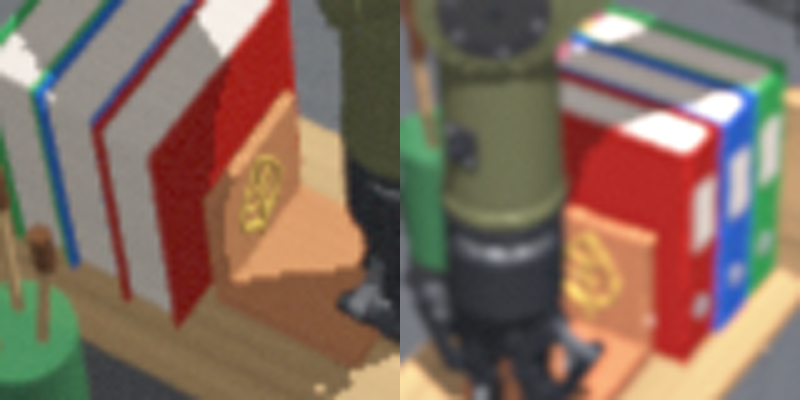

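A gap of about 8–9 mm remains. Creeping while watching the force.

Request:
{"method": "arm_command", "body": {"targets": [{"delta_pos":[-0.2,0,0],"yaw":0,"claw":0.3},{"delta_pos":[-0.2,0,0],"yaw":0,"claw":0.3},{"delta_pos":[-0.2,0,0],"yaw":0,"claw":0.3}]}}

```text
t: 9.2
position: [0.5242, 0.0151, 0.0193]
ee_rot: [0.0, 0.848, 0.529, 0.0]
force: [1.1, 2.6, -1.9]
finger_gap: 0.302
```

Request:
{"method": "arm_command", "body": {"targets": [{"delta_pos":[-0.1,0,0],"yaw":0,"claw":0.3}]}}

```text
t: 9.32
position: [0.5237, 0.0141, 0.0193]
ee_rot: [0.0, 0.848, 0.529, 0.0]
force: [1.7, 2.1, -1.8]
finger_gap: 0.3
```

Request:
{"method": "arm_command", "body": {"targets": [{"delta_pos":[-0.1,0,0],"yaw":0,"claw":0.3}]}}

```text
t: 9.45
position: [0.5236, 0.0136, 0.0194]
ee_rot: [0.0, 0.848, 0.529, 0.0]
force: [3.1, 3.5, -3.1]
finger_gap: 0.299
```

Request:
{"method": "arm_command", "body": {"targets": [{"delta_pos":[-0.05,0,0],"yaw":0,"claw":0.3}]}}

```text
t: 9.57
position: [0.5234, 0.0133, 0.0194]
ee_rot: [-0.0, 0.848, 0.529, 0.0]
force: [1.6, 4.3, -2.7]
finger_gap: 0.301
```

Request:
{"method": "arm_command", "body": {"targets": [{"delta_pos":[-0.05,0,0],"yaw":0,"claw":0.3}]}}

```text
t: 9.7
position: [0.5231, 0.013, 0.0194]
ee_rot: [-0.0, 0.848, 0.529, 0.0]
force: [1.9, 5.1, -3.3]
finger_gap: 0.3
```

```bash
python3 - <<'E'
from h import *
a=snap('scene','s7')['frame'];b=snap('side','d7')['frame']
z=lambda i:cv2.resize(i,(400,400),interpolation=2)
cv2.imwrite('pics/v7.png',np.hstack([z(a[180:250,190:260]),z(b[140:220,250:330])])[:,:,::-1])
s=sense();print(s['position'],s['force'],s['ft_torque'])
# did binders move: compare images s6/s7 around binder-top region
for f,g,r in(('s0','s7',(150,200,178,215)),('s6','s7',(150,200,178,215)),('d6','d7',(138,200,295,335))):
  A,B=[cv2.cvtColor(cv2.imread(f'pics/{n}.png'),6)[r[0]:r[1],r[2]:r[3]].astype(np.float32) for n in(f,g)]
  print(f,g,cv2.phaseCorrelate(A,B))
E
```

```text
[0.5231466  0.01295273 0.019417  ] [ 1.63591416  4.29465528 -3.17987941] [ 0.97401843 -0.55212317 -0.06884824]
s0 s7 ((-0.06556811639115168, -0.2633531592433016), 0.783371656179428)
s6 s7 ((-0.21229810766066848, 0.11645883253462941), 1.015426428079605)
d6 d7 ((0.17066674983205488, -0.17607936237283184), 0.9946364399045706)
```

View pics/v7.png

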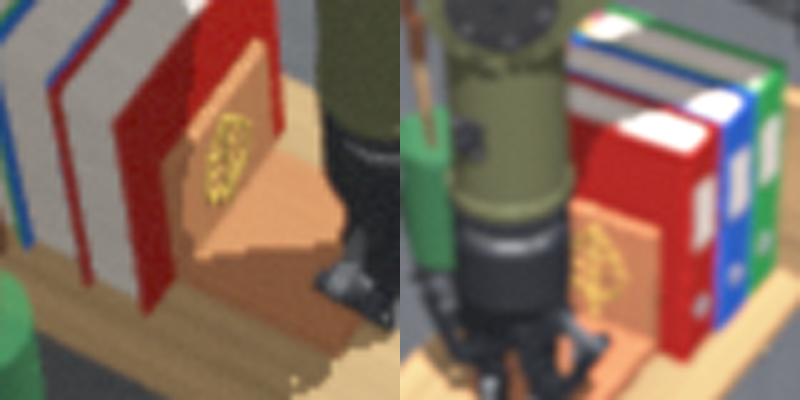

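The back appears to be on the binder: at side crop (660,330) the upright meets the red cover, and geometry gives a gap of about 1 mm or less. Nudging a little more so it beds flat.

Request:
{"method": "arm_command", "body": {"targets": [{"delta_pos":[-0.05,0,0],"yaw":0,"claw":0.3},{"delta_pos":[0,0,0],"yaw":0,"claw":0.3}]}}

```text
t: 10.05
position: [0.5232, 0.0129, 0.0194]
ee_rot: [-0.0, 0.848, 0.53, 0.001]
force: [3.3, 5.2, -2.1]
finger_gap: 0.302
```

Request:
{"method": "arm_command", "body": {"targets": [{"delta_pos":[-0.05,0,0],"yaw":0,"claw":0.3},{"delta_pos":[0,0,0],"yaw":0,"claw":0.3}]}}

```text
t: 10.3
position: [0.523, 0.0126, 0.0194]
ee_rot: [-0.0, 0.848, 0.53, 0.001]
force: [2.8, 5.1, -2.8]
finger_gap: 0.3
```

Request:
{"method": "arm_command", "body": {"targets": [{"delta_pos":[-0.05,0,0],"yaw":0,"claw":0.3},{"delta_pos":[0,0,0],"yaw":0,"claw":0.3}]}}

```text
t: 10.55
position: [0.5228, 0.0124, 0.0195]
ee_rot: [-0.0, 0.848, 0.53, 0.001]
force: [2.4, 6.2, -3.3]
finger_gap: 0.301
```

Contact force is up to about 6.7 N with almost no travel. Backing straight off, then up and clear, then checking.

Request:
{"method": "arm_command", "body": {"targets": [{"delta_pos":[1,0,0],"yaw":0,"claw":0.3},{"delta_pos":[3,0,0],"yaw":0,"claw":0.3},{"delta_pos":[4,0,0],"yaw":0,"claw":0.3},{"delta_pos":[0,0,-5],"yaw":0,"claw":0.3},{"delta_pos":[0,0,-5],"yaw":0,"claw":0.3},{"delta_pos":[0,0,-5],"yaw":0,"claw":0.3},{"delta_pos":[5,0,0],"yaw":0,"claw":0.3},{"delta_pos":[5,0,0],"yaw":0,"claw":0.3},{"delta_pos":[5,0,0],"yaw":0,"claw":0.3},{"delta_pos":[0,0,0],"yaw":0,"claw":0.3}]}}

```text
t: 11.8
position: [0.6228, 0.2221, 0.1684]
ee_rot: [-0.001, 0.847, 0.532, -0.001]
force: [0.2, -0.7, 0.2]
finger_gap: 0.297
```

```bash
python3 - <<'E'
from h import *
a=snap('scene','s8')['frame'];b=snap('side','d8')['frame']
z=lambda i:cv2.resize(i,(400,600),interpolation=2)
cv2.imwrite('pics/v8.png',np.hstack([z(a[155:260,190:260]),z(b[130:235,260:330])])[:,:,::-1])
s=sense();print(s['position'],s['force'])
for f,g,r in(('s0','s8',(150,205,178,212)),('s6','s8',(150,205,178,212)),('d6','d8',(138,200,300,335)),('d0','d8',(138,200,300,335))):
  A,B=[cv2.cvtColor(cv2.imread(f'pics/{n}.png'),6)[r[0]:r[1],r[2]:r[3]].astype(np.float32) for n in(f,g)]
  print(f,g,cv2.phaseCorrelate(A,B))
E
```

```text
[0.62300013 0.21684203 0.16863905] [ 1.37837714 -0.68817775  0.01512065]
s0 s8 ((-0.17791488924484256, 0.0720454741956047), 0.7374729487631057)
s6 s8 ((0.17794459810057717, 0.006488336128050776), 0.6814677401825234)
d6 d8 ((0.02013990832512036, -0.2988828819860103), 0.795767556462023)
d0 d8 ((-0.022437784995418042, -0.1932690112223341), 0.785292381213771)
```

View pics/v8.png

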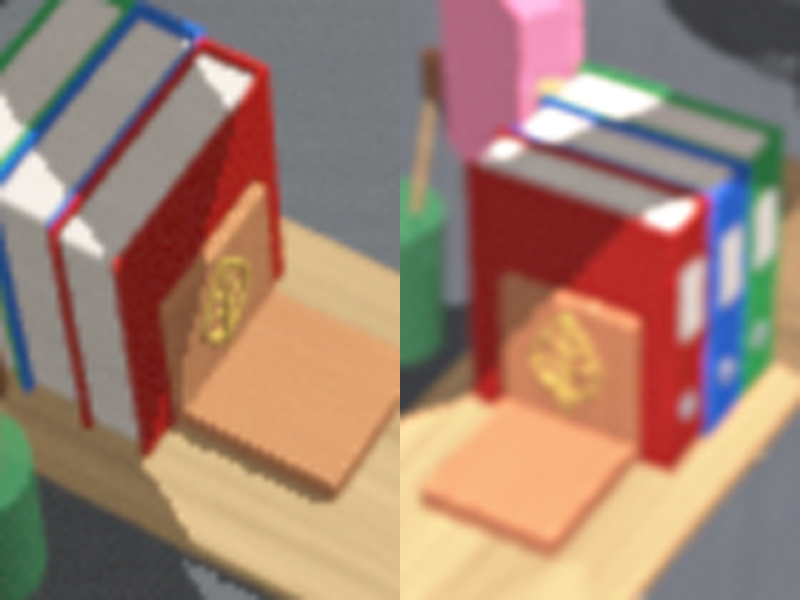

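```bash
python3 - <<'E'
from h import *
q=lambda f,o,u,v,z:onz(f,o[0]+u/5.714,o[1]+v/5.714,z)
s=('s8',(190,155));d=('d8',(260,130))
bL=(q(*s,148,455,.015)+q(*d,73,393,.015))/2;bR=(q(*s,282,272,.015)+q(*d,272,468,.015))/2
v=(bL-bR)[:2];v/=np.linalg.norm(v);n=np.array([-v[1],v[0]]);m=((bL+bR)/2)[:2]
print('binder',m,np.degrees(np.arctan2(n[1],n[0])),np.linalg.norm(bL-bR))
for k,p in {'S endLbot':q(*s,335,497,.015),'S endLtop':q(*s,335,485,.033),'S upTopL':q(*s,163,303,.125),'S upTopR':q(*s,260,183,.125),'D endLtop':q(*d,22,490,.033),'D endRtop':q(*d,153,540,.033),'D upTopL':q(*d,100,273,.125),'D upTopR':q(*d,240,322,.125),'D heelR':q(*d,236,458,.015)}.items(): print(k,p,np.round([(p[:2]-m)@n,(p[:2]-m)@v],4))
E
```

```text
binder [ 0.47615  -0.091175] 63.84399822535962 0.13781238151922348
S endLbot [ 0.5569 -0.0178  0.015 ] [0.1015 0.0401]
S endLtop [ 0.5602 -0.017   0.033 ] [0.1036 0.0427]
S upTopL [ 0.5136 -0.1045  0.125 ] [0.0045 0.0395]
S upTopR [ 0.4363 -0.0628  0.125 ] [ 0.0079 -0.0483]
D endLtop [ 0.5573 -0.0142  0.033 ] [0.1049 0.0389]
D endRtop [0.4774 0.0229 0.033 ] [ 0.1029 -0.0492]
D upTopL [ 0.5178 -0.1054  0.125 ] [0.0056 0.0437]
D upTopR [ 0.4334 -0.0649  0.125 ] [ 0.0047 -0.05  ]
D heelR [ 0.4348 -0.0711  0.015 ] [-0.0002 -0.046 ]
```

The pictures put the bookend upright, within about 4 mm of the binder's middle and within about 1° of square. The gap reads 1–3 mm, which is within measuring error, but the push force only slightly exceeded sliding friction. I'll push again until the force clearly shows contact.

Request:
{"method": "arm_command", "body": {"targets": [{"delta_pos":[-5,0,0],"yaw":0,"claw":0.3},{"delta_pos":[-5,0,0],"yaw":0,"claw":0.3},{"delta_pos":[-5,0,0],"yaw":0,"claw":0.3},{"delta_pos":[0,0,5],"yaw":0,"claw":0.3},{"delta_pos":[0,0,5],"yaw":0,"claw":0.3},{"delta_pos":[0,0,5],"yaw":0,"claw":0.3},{"delta_pos":[-4,0,0],"yaw":0,"claw":0.3},{"delta_pos":[-2.5,0,0],"yaw":0,"claw":0.3},{"delta_pos":[-0.8,0,0],"yaw":0,"claw":0.3},{"delta_pos":[0,0,0],"yaw":0,"claw":0.3}]}}

```text
t: 13.15
position: [0.5253, 0.0164, 0.0198]
ee_rot: [0.0, 0.849, 0.529, 0.0]
force: [0.8, 0.9, -0.2]
finger_gap: 0.3
```

Request:
{"method": "arm_command", "body": {"targets": [{"delta_pos":[-0.4,0,0],"yaw":0,"claw":0.3},{"delta_pos":[-0.3,0,0],"yaw":0,"claw":0.3},{"delta_pos":[0,0,0],"yaw":0,"claw":0.3}]}}

```text
t: 13.52
position: [0.5228, 0.0125, 0.0195]
ee_rot: [-0.0, 0.848, 0.53, 0.001]
force: [2.3, 3.0, -1.1]
finger_gap: 0.303
```

Request:
{"method": "arm_command", "body": {"targets": [{"delta_pos":[-0.1,0,0],"yaw":0,"claw":0.3},{"delta_pos":[0,0,0],"yaw":0,"claw":0.3}]}}

```text
t: 13.78
position: [0.5227, 0.0124, 0.0196]
ee_rot: [-0.0, 0.848, 0.53, 0.001]
force: [2.7, 6.2, -2.0]
finger_gap: 0.301
```

Request:
{"method": "arm_command", "body": {"targets": [{"delta_pos":[-0.1,0,0],"yaw":0,"claw":0.3},{"delta_pos":[0,0,0],"yaw":0,"claw":0.3}]}}

```text
t: 14.02
position: [0.5226, 0.0121, 0.0196]
ee_rot: [-0.001, 0.848, 0.53, 0.002]
force: [4.3, 6.4, -2.7]
finger_gap: 0.295
```

Request:
{"method": "arm_command", "body": {"targets": [{"delta_pos":[-0.1,0,0],"yaw":0,"claw":0.3},{"delta_pos":[0,0,0],"yaw":0,"claw":0.3}]}}

```text
t: 14.28
position: [0.5226, 0.012, 0.0196]
ee_rot: [-0.001, 0.848, 0.53, 0.003]
force: [4.4, 8.2, -3.6]
finger_gap: 0.299
```

Request:
{"method": "arm_command", "body": {"targets": [{"delta_pos":[-0.1,0,0],"yaw":0,"claw":0.3},{"delta_pos":[0,0,0],"yaw":0,"claw":0.3}]}}

```text
t: 14.52
position: [0.5223, 0.0117, 0.0196]
ee_rot: [-0.001, 0.848, 0.53, 0.003]
force: [5.1, 9.5, -3.6]
finger_gap: 0.296
```

Request:
{"method": "arm_command", "body": {"targets": [{"delta_pos":[-0.1,0,0],"yaw":0,"claw":0.3},{"delta_pos":[0,0,0],"yaw":0,"claw":0.3}]}}

```text
t: 14.78
position: [0.5223, 0.0117, 0.0197]
ee_rot: [-0.001, 0.848, 0.53, 0.004]
force: [5.1, 10.6, -4.1]
finger_gap: 0.299
```

The force climbs steadily to about 12 N with no travel (free sliding took about 5 N), so the bookend is seated against the row. Retreating for the last checks.

Request:
{"method": "arm_command", "body": {"targets": [{"delta_pos":[0.5,0,0],"yaw":0,"claw":0.3},{"delta_pos":[3,0,0],"yaw":0,"claw":0.3},{"delta_pos":[4.5,0,0],"yaw":0,"claw":0.3},{"delta_pos":[0,0,-5],"yaw":0,"claw":0.3},{"delta_pos":[0,0,-5],"yaw":0,"claw":0.3},{"delta_pos":[0,0,-5],"yaw":0,"claw":0.3},{"delta_pos":[5,0,0],"yaw":0,"claw":0.3},{"delta_pos":[5,0,0],"yaw":0,"claw":0.3},{"delta_pos":[5,0,0],"yaw":0,"claw":0.3},{"delta_pos":[0,0,0],"yaw":0,"claw":0.3},{"delta_pos":[0,0,0],"yaw":0,"claw":0.3}]}}

```text
t: 16.15
position: [0.6208, 0.2117, 0.1686]
ee_rot: [0.001, 0.849, 0.529, -0.001]
force: [-0.4, 0.2, -0.5]
finger_gap: 0.302
```

```bash
python3 - <<'E'
from h import *
snap('scene','s9');snap('side','d9');print(sense()['position'])
def sh(f,g,r):
  A,B=[cv2.cvtColor(cv2.imread(f'pics/{n}.png'),6)[r[0]:r[1],r[2]:r[3]].astype(np.float32) for n in(f,g)]
  d,c=cv2.phaseCorrelate(A,B,cv2.createHanningWindow(A.shape[::-1],5));return np.round([*d,c],2)
print('binders',sh('s0','s9',(150,235,175,215)),sh('d0','d9',(138,210,290,335)))
print('jarO',sh('s0','s9',(258,300,215,255)),'jarB',sh('s0','s9',(280,320,258,295)),'tin',sh('d0','d9',(240,280,280,320)),'pot',sh('s0','s9',(205,268,165,203)))
print('bookend s8-s9',sh('s8','s9',(190,245,215,262)),sh('d8','d9',(175,232,262,310)))
a=cv2.imread('pics/s9.png');m,nv,vv=np.array([.476,-.091]),np.array([np.cos(1.1143),np.sin(1.1143)]),np.array([np.sin(1.1143),-np.cos(1.1143)])
for al in np.arange(-.006,.022,.002):
  p=m+nv*al+vv*.041;u=proj('s9',[*p,.017]);print(round(al,3),u,cv2.getRectSubPix(a,(1,1),tuple(map(float,u)))[0,0])
E
```

```text
[0.621071   0.21084008 0.16917718]
binders [-0.28 -0.12  0.96] [ 0.7  -0.23  0.77]
jarO [-0.29  0.85  0.5 ] jarB [ 0.02 -0.1   0.99] tin [-0.05 -0.    0.91] pot [ 0.14 -0.11  0.92]
bookend s8-s9 [-0.23 -0.03  0.98] [-0.14 -0.07  0.94]
-0.006 [218.1 226.8] [ 27  32 157]
-0.004 [218.7 227.1] [ 28  34 137]
-0.002 [219.2 227.3] [ 31  41 127]
0.0 [219.8 227.6] [ 44  62 126]
0.002 [220.3 227.9] [ 54  77 126]
0.004 [220.9 228.2] [ 61  87 129]
0.006 [221.5 228.4] [ 62  90 130]
0.008 [222.  228.7] [ 60  90 130]
0.01 [222.6 229. ] [ 59  88 128]
0.012 [223.1 229.3] [ 61  89 128]
0.014 [223.7 229.6] [ 63  91 130]
0.016 [224.3 229.8] [ 62  89 130]
0.018 [224.8 230.1] [ 61  89 128]
0.02 [225.4 230.4] [ 63  91 129]
```

Red goes straight to copper with no strip of plank between. The binders' shift is below a pixel, and changed shadows account for some of that. Handing in.

```bash
python3 -c "
from rig import *
print(close_job())"
```

```text
the job is handed in; nothing more can be done
None
```

The copper bookend stands on its base with its back against the red binder, about 4 mm from the binder's middle. I tipped it up from inside the L, pushed it along the plank with two fingertips on the base end, pressed it home, and backed the arm clear. It was handed in at about 16 s of the 59 s allowed.

**Flush against the binder:** In the final press the force climbed to about 12 N with almost no travel, against about 5 N for free sliding. The last pictures show red going straight to copper with no plank visible between. An earlier corner measurement had read a 1–3 mm gap, which is within its error, so I pressed once more after it.

**Square to the binder:** The bookend measured within about 1°.

**Binders:** The row read as shifted by 0.3 px in the scene camera and 0.7 px in the side camera, roughly 1–2 mm at most. Some of that is probably changed shadows, so I can't rule out a slight settling of the row under the press.

**Jars, tin and pot:** The blue jar, tin and brush pot did not move. The orange jar's match was poor (0.9 px, weak correlation), probably because the arm's shadow moved across it. The arm never went near it at table level.

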